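# Rock a seized milling blank out of its holder

### The arm

A 6-joint arm with a two-finger parallel gripper is mounted at the origin on a cart in front of the work surface, level with it; the furniture and walls round the work are solid. World frame = base frame: x ahead of the robot, y to its left, z up, the work surface at z = 0. Lengths are in mm, angles in degrees, forces in N, time in s.
With the tool pointing down it reaches from about 350 to 850 mm from the base axis. Payload 8.1 kg.
Tool frame: the origin (TCP) lies midway between the tips of the shut fingers; the grasp point (between the pads) lies 19 mm behind it; z points along the fingers, y is the line along which they close (so a half turn about z gives the same grasp; the last joint's range is limited). The gripper opens to 85 mm and grips with 20 to 120 N. Pads are 22 mm wide; open, the fingers measure 114 mm over their backs; the gripper's body (76 mm by 85 mm) begins 54 mm behind the grasp point. The pads swing forward as they close: fully open they stand 13 mm farther back than shut.
Start: joints at [64.206, 7.471, 85.268, -0, 87.261, -4.893], TCP at [214.036, 560.53, 231.292] pointing down, gripper open.
Joint ranges: [-169.43, 169.43], [-51.17, 129.36], [1.28, 143.12], [-76.62, 256.62], [0, 156.53], [-152.29, 152.29]. Speed limits (degrees/s): [136.94, 136.94, 159.86, 180, 180, 180].

### API

Orientations are given as [roll, pitch, yaw] about the fixed x, y, z axes, in that order (R = Rz(yaw) Ry(pitch) Rx(roll)).
In Python, from bench import r, eyes, hand_in gives the robot as it stands (r), with the cameras (eyes) and the job as plain functions.
- The arm moves only by the tool pendant, called after "Emit:" as name(argument=value, ...) on one line, values as JSON. Schema: {"type":"object","properties":{"offsets":{"type":"array","items":{"type":"array","items":{"type":"number"},"minItems":7,"maxItems":7},"minItems":1,"maxItems":8},"clamp_n":{"type":"number"},"only":{"type":"string"},"quiet":{"type":"boolean"},"lines":{"type":"string"}},"required":["offsets"],"additionalProperties":false}. offsets is a list of rows, 1 to 8 of them, each of 7 numbers: a rotation vector rx, ry, rz in a scale on which 1.0 is pi/2 rad, then dx, dy, dz in parts of the range, where 1.0 means 800 mm, then the finger opening in mm; each row is the pose to reach, as a shift and turn from the pose commanded when the call began, along the tool's axes at that moment; what a row does not reach only later rows make up. A row lasts 1/8 s, in which the tool goes at most 62.5 mm and 10.7 degrees, less where a joint would pass 70% of its speed; a pose out of reach is approached as far as the arm can. The fingers move at their own pace and stop on an object; clamp_n is the grip in N (left out, the last holds). Time passes only in rows, so rows that do not move let the fingers close. The tool returns the time, the measured TCP pose, the force, the opening and the grip force at its end. only (a regular expression) keeps the lines of the reply that match it, lines (a string "A,B") keeps lines A to B, and quiet returns only ok. A shift or turn number past 1, either way, is cut back to 1. Input that does not fit is refused with a message, and nothing moves.
- r.sense(): the state, without advancing time (a new reading comes with each control period).
- eyes.snapshot(name): name is "scene" or "top"; returns a dict with "pixels" (420x560x3 uint8, blue, green, red), "fx", "fy", "cx", "cy" (pixels), "pose" (4x4, takes a point from camera to world coordinates). Camera axes: x right, y up, looking along -z (the intrinsics and any distortion apply to the point x, -y, -z); pixel columns grow to the right and rows downward; lengths in mm; the calibration is good to about 2 mm. A picture is of the moment at which its call begins. There is no depth.
- hand_in(): hands the job in; it is judged then, once.
The state is a dict: "time": time; "joint_pos": joint angles; "qd": joint speeds; "joint_efforts": joint torques, N m; "tool_pos": TCP position; "tcp_rot": TCP orientation; "ft_force": force on the tool from outside, world axes, zero at the start; "wrist_torque": the same for the moment, N m; "finger_gap": finger opening in mm; "grip_force": force on a finger pad.
Only numpy, scipy, OpenCV 4.12 (cv2) and the standard library are available. Lean on these libraries where they do the work, as an engineer would, in place of code of your own. Each camera call takes 0.05 s, during which the arm holds its last target. There are 200 camera calls.

### The job

The tall cream milling blank is stuck upright in the two-jaw holder: the lips of the blue and red jaws overlap its steel flange, so a straight pull will not free it. Grip the ceramic part, rock it side to side towards the blue jaw and towards the red jaw until it has pushed both stiff jaws back far enough, then lift it straight up and finish still holding it upright over the holder, its foot just clear of the jaws by a finger's width or two. Do not press or pry the holder or its jaws with the fingers, and leave the other things where they are.

Things in the scene. Friction and masses are not known exactly. Their poses are not given: they have to be found in the camera images.
- holder: Aluminium base plate fixed to the desk left or right of the furnace, 72 (x) x 124 (y) x 18 mm high; blue jaw on its +y half, red jaw on its -y half, both sliding along y. Origin: centre of the underside, z up. Jaw tops 50 mm above the origin. Jaw at 0: inner face 16.3 mm from the middle plane, lip reaching in to 13 mm, its underside 40 mm above the origin.
- seat (a point): Centre of the floor of the pocket in the holder's top where the blank's foot stands, 10 mm above the holder's origin; the pocket is 8 mm deep, 32 mm along the holder's x and 16.5 mm along its y. Axes as the holder's.
- jaw_blue (a joint): Slide of the blue jaw (m): grows as the jaw is pushed outward along the holder's +y; range 0 to 0.009, starts between 0 and 0.001. Stiff friction of about 8 N and no spring: it stays where it is pushed. Its lip no longer overlaps the centred flange beyond 0.003; 0.004 or more leaves play for lifting.
- jaw_red (a joint): Slide of the red jaw (m): as jaw_blue, but outward is the holder's -y.
- blank: Milling blank, about 0.2 kg, 90 mm tall, standing in the seat, axes along the holder's (1 mm play). Origin: centre of the foot's underside, z up. Steel foot 30 (x) x 14 (y) mm, z 0 to 20; steel flange 36 x 32 mm, z 20 to 26; cream ceramic block 34 (x) x 20 (y) mm, z 26 to 90. Between flange and lips there is 4 mm of free height.
- blank_grip (a point): Point on the blank's middle line 74 mm above its foot: grip here across the 20 mm (fingers closing along y); the fingertips then stay above the jaws as it tilts. Leaning the blank about the holder's x axis over its foot moves the flange sideways by about 23 mm times the angle in rad and pushes that jaw outward; 0.2 to 0.3 rad each way frees it.
- dish: White porcelain dish, 110 x 108 x 33 mm, fixed, on the other side of the furnace from the holder; origin centre of underside. Bystander. The furnace stands between them near the middle; fingertips carried 0.43 m or more above the desk pass over it.
- jar: Small lilac powder jar with a lid, 44 mm across, 50 mm tall, loose; origin centre of underside. Bystander.
- foot_cast: Dental cast on a white plaster foot, 64 x 70 x 36 mm, loose; origin centre of underside. Bystander.
- bottle_amber_1: Amber bottle with a white cap, 41 mm across, 106 mm tall, loose; origin centre of underside. Bystander.
- cast_quadrant: Partial dental cast, 55 x 60 x 33 mm, loose; origin centre of underside. Bystander.

How it is judged (in metres and radians):
On the way:
1. both jaws have been pushed back more than 2 mm while the blank is still in the holder (value of joint each of jaw_blue, jaw_red above 0.002 m and z of blank in the frame of holder below 0.022 m).
At the end, for the whole second after the job is handed in: The blank is held still by the fingers, upright within 0.2 rad, within 30 mm of the middle of the holder seen from above, its foot 3 to 50 mm above the jaw tops and not touching the holder or jaws; the loose bystanders are within 20 mm of where they stood (z of blank in the frame of holder between 0.053 and 0.1 m and horizontal distance between blank and holder below 0.03 m and angle between blank's own z axis and vertical below 0.2 rad and contact force between the fingers and blank above 1 N and contact force between blank and holder below 0.1 N and linear speed of blank below 0.03 m/s and distance of each of jar, foot_cast, bottle_amber_1, cast_quadrant from where it was at the start of the episode below 0.02 m); the arm keeps its last pose, push and grip.
It fails at once if the fingers press or pry the holder or its jaws (more than 4 N) (contact force between the fingers and holder above 4 N).
It fails at once if a bystander is moved more than 20 mm (distance of any of jar, foot_cast, bottle_amber_1, cast_quadrant from where it was at the start of the episode above 0.02 m).
It also fails if it takes over 56 s, if anything falls off the work surface, if the arm or the gripper's body presses on something with over 40 N, if the wrist force passes 120 N, or if a joint passes its speed limit or range.

## Working session

There is one attempt and no reset: what is moved stays moved. The work goes in short steps, Python scripts to look and compute and a tool call to move; the robot and the scene stay as the last step left them, time stands still between calls to the robot, and variables do not carry over. Pictures are saved under pics/ and viewed, at most 10 in all, crops included, and the job is handed in when it is done.

```bash
mkdir -p pics; ls; python3 - <<'E'
from bench import r, eyes, hand_in
import cv2,pickle
d={}
for n in("scene","top"):
    s=eyes.snapshot(n); d[n]=s; cv2.imwrite(f"pics/{n}0.png",s["pixels"]); print(n,s["fx"],s["fy"],s["cx"],s["cy"],s["pose"],[k for k in s])
pickle.dump(d,open("s0.pkl","wb"))
print(r.sense())
E
```

```text
bench.py
pics
scene 401.68953093091835 401.68953093091835 278.2382298395921 204.7530697304921 [[ 9.55120638e-01  1.62051398e-01 -2.47959497e-01  2.33681463e+02]
 [-2.95875552e-01  4.81728735e-01 -8.24860645e-01 -1.02695928e+03]
 [-1.42206059e-02  8.61206578e-01  5.08056103e-01  8.01901469e+02]
 [ 0.00000000e+00  0.00000000e+00  0.00000000e+00  1.00000000e+00]] ['pixels', 'fx', 'fy', 'cx', 'cy', 'pose']
top 410.18825245298535 410.18825245298535 283.7548748488246 206.09335752039604 [[ 2.16879572e-02  9.94164428e-01 -1.05672718e-01  4.36448337e+02]
 [-9.99761814e-01  2.18242405e-02  1.33356576e-04  1.12040552e+02]
 [ 2.43880517e-03  1.05644656e-01  9.94400955e-01  1.37807474e+03]
 [ 0.00000000e+00  0.00000000e+00  0.00000000e+00  1.00000000e+00]] ['pixels', 'fx', 'fy', 'cx', 'cy', 'pose']
{'time': 0.1, 'joint_pos': array([ 6.42071806e+01,  7.51177096e+00,  8.53241699e+01,  2.68303147e-04,
        8.72607936e+01, -4.89552150e+00]), 'qd': array([-0.00625096, -0.10145462, -0.233556  ,  0.02535753, -0.01157815,
       -0.0280518 ]), 'joint_efforts': array([ 9.89041764e-04, -5.70945704e+01, -5.01946092e+01, -2.04461003e-04,
        7.91191414e-03,  4.63158744e-05]), 'tool_pos': array([213.8002766 , 560.08168142, 230.32817181]), 'tcp_rot': array([-1.79903641e+02, -8.52221950e-03,  1.59102682e+02]), 'ft_force': array([-0.20084187, -0.59635445, -0.30474292]), 'wrist_torque': array([-0.0659975 , -0.02140886, -0.0075136 ]), 'grip_force': 0.0, 'finger_gap': 85.2959676979522}
```

View pics/scene0.png

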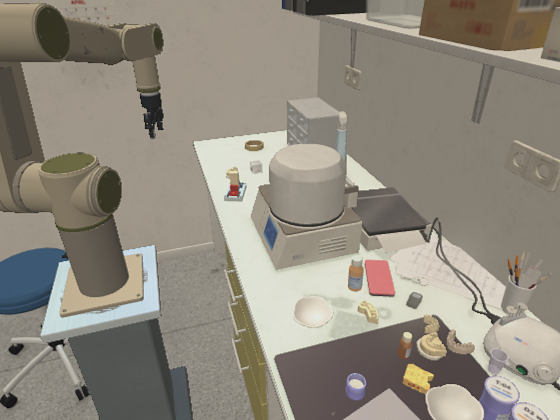

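View pics/top0.png

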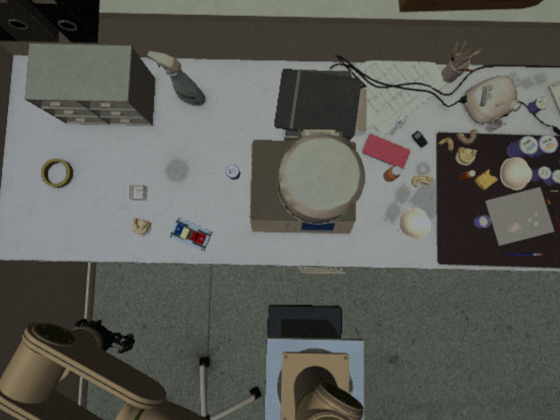

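The top view shows the holder near (190,234), with the blue jaw to its left, the red jaw to its right and the cream blank between them. The foot cast is at (141,226). Next I'll zoom in and measure.

```bash
cat > h.py <<'E'
import numpy as np,cv2
def ray(s,u,v):
    d=np.array([(u-s["cx"])/s["fx"],-(v-s["cy"])/s["fy"],-1.]); P=s["pose"]; return P[:3,3],P[:3,:3]@d
def onz(s,u,v,z):
    o,d=ray(s,u,v); return o+d*(z-o[2])/d[2]
def proj(s,p):
    c=np.linalg.inv(s["pose"])@np.append(p,1); return s["cx"]-s["fx"]*c[0]/c[2], s["cy"]+s["fy"]*c[1]/c[2]
def blobs(s,box,z):
    x0,y0,x1,y1=box; h=cv2.cvtColor(s["pixels"][y0:y1,x0:x1],cv2.COLOR_BGR2HSV).astype(int)
    H,S,V=h[...,0],h[...,1],h[...,2]
    for n,m in dict(blue=(abs(H-112)<14)&(S>130),red=((H<8)|(H>172))&(S>130),cream=(H>15)&(H<35)&(S>40)&(V>120)).items():
        k,l,st,c=cv2.connectedComponentsWithStats(m.astype(np.uint8))
        if k<2: continue
        i=1+st[1:,4].argmax(); u,v=c[i]+[x0,y0]
        R=cv2.minAreaRect(np.argwhere(l==i)[:,::-1].astype(np.float32))
        print(n,st[i],(u.round(1),v.round(1)),R,onz(s,u,v,z[n]).round(1))
E
python3 - <<'E'
import pickle,cv2,numpy as np
from h import *
d=pickle.load(open("s0.pkl","rb"))
t=d["top"];s=d["scene"]
blobs(t,(165,210,215,255),dict(blue=50,red=50,cream=100))
a=cv2.resize(t["pixels"][210:260,120:220],None,fx=7,fy=7,interpolation=cv2.INTER_CUBIC)[:, :700]
b=cv2.resize(s["pixels"][150:210,205:265],None,fx=7,fy=7,interpolation=cv2.INTER_CUBIC)
cv2.imwrite("pics/z.png",np.vstack([a[:300],cv2.resize(b,(300,300)).repeat(1,0) if 0 else np.hstack([cv2.resize(b,(300,300)),np.zeros((300,400,3),np.uint8)])]))
E
```

```text
blue [10 14  9 11 55] (np.float64(178.6), np.float64(229.1)) ((13.448274612426758, 19.120689392089844), (5.908790111541748, 9.847983360290527), 23.198591232299805) [495.4 450.4  50. ]
red [ 25  21  16  13 125] (np.float64(197.6), np.float64(237.2)) ((32.400001525878906, 27.299999237060547), (13.597793579101562, 9.803059577941895), 18.434947967529297) [470.5 387.9  50. ]
cream [15 18  9 11 48] (np.float64(184.6), np.float64(232.5)) ((19.284482955932617, 22.836210250854492), (5.383564472198486, 10.241904258728027), 23.198591232299805) [482.9 418.4 100. ]
```

View pics/z.png

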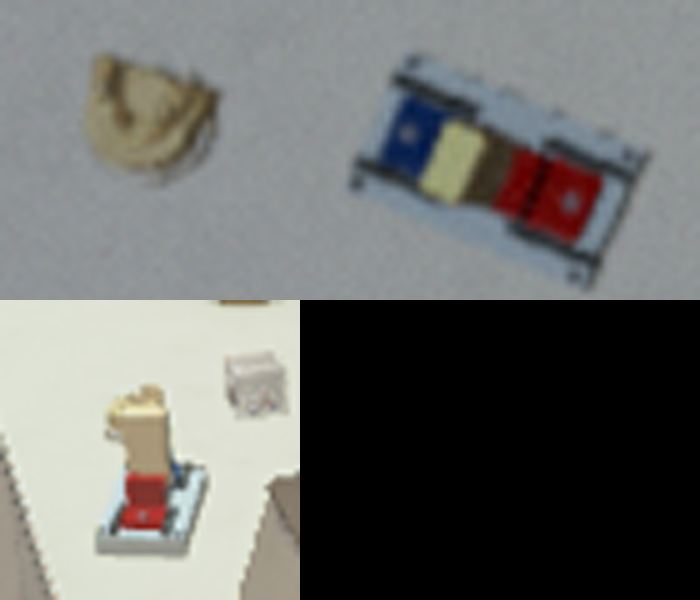

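The crop shows the plate corners at about (408,57), (645,155), (590,287) and (355,190) in zoomed pixels. The blank's cream top face is at about (455,162).

```bash
python3 - <<'E'
import pickle,cv2,numpy as np
from h import *
d=pickle.load(open("s0.pkl","rb"));t=d["top"];s=d["scene"]
px=lambda a,b:(120+(a+.5)/7-.5,210+(b+.5)/7-.5)
C=np.array([onz(t,*px(*p),18) for p in((408,57),(645,155),(590,287),(355,190))])
print(C.round(1),C.mean(0).round(1))
for i in range(4):
    e=C[(i+1)%4]-C[i]; print(np.linalg.norm(e).round(1),np.degrees(np.arctan2(e[1],e[0])).round(1))
# jaw screws
for p in((409,132),(571,202)): print(onz(t,*px(*p),18).round(1),onz(t,*px(*p),50).round(1))
print('top', onz(t,184.6,232.5,100).round(1))
m=cv2.cvtColor(s["pixels"],cv2.COLOR_BGR2HSV)
# scene plate corners: crop scale 5 from (205,150)
q=lambda a,b:(205+(a+.5)/5-.5,150+(b+.5)/5-.5)
print('scene front corners',[onz(s,*q(*p),18).round(1) for p in((97,540),(187,543),(208,468))])
# where blank top would project in scene
T=onz(t,184.6,232.5,100);u,v=proj(s,T);print('proj scene crop',(u-205)*5,(v-150)*5)
E
```

```text
[[534.4 462.8  18. ]
 [490.5 348.5  18. ]
 [427.9 371.9  18. ]
 [471.  484.7  18. ]] [480.9 416.9  18. ]
122.5 -111.1
66.8 159.5
120.8 69.1
67.2 -19.1
[498.9 460.5  18. ] [497.4 452.3  50. ]
[467.5 382.5  18. ] [466.8 376.1  50. ]
top [482.9 418.4 100. ]
scene front corners [array([357.3, -12.7,  18. ]), array([410.6, -33.5,  18. ]), array([441.5,  40.3,  18. ])]
proj scene crop 142.21966183702108 108.93786426581045
```

The manual's scale: shifts go in shares of 800 mm and turns go in shares of pi/2 rad. Converting my numbers, -301 mm / 800 = -0.3763, -280 mm / 800 = -0.35.

Emit:
pendant(offsets=[[0, 0, 0, -0.05, -0.0063, 0, 60], [0, 0, 0, -0.1, -0.0125, 0, 60], [0, 0, 0, -0.1625, -0.02, 0, 60], [0, 0, 0, -0.225, -0.0288, 0, 60], [0, 0, 0, -0.2875, -0.0375, 0.025, 60], [0, 0, 0, -0.35, -0.045, 0.0625, 60], [0, 0, 0, -0.3763, -0.0475, 0.1, 60], [0, 0, 0, -0.3763, -0.0475, 0.1125, 60]], clamp_n=40)

```text
time: 1.1
tool_pos: [481.5, 415.4, 137.9]
tcp_rot: [-179.8, -0.1, 158.9]
ft_force: [-0.2, 0.4, 0.4]
finger_gap: 59.9
grip_force: 0.0
```

```bash
python3 - <<'E'
from bench import r, eyes, hand_in
import cv2
from h import *
a=eyes.snapshot("scene");b=eyes.snapshot("top")
z=np.hstack([cv2.resize(a["pixels"][140:215,195:270],(400,400),interpolation=2),cv2.resize(b["pixels"][195:270,150:225],(400,400),interpolation=2)])
cv2.imwrite("pics/a1.png",z);print(r.sense())
E
```

```text
{'time': 1.2, 'joint_pos': array([ 3.63445593e+01,  1.64494175e+01,  8.47478361e+01,  2.48992960e-02,
        7.90103467e+01, -3.27398735e+01]), 'qd': array([ 1.20793594, -1.80628374, -1.65988994, -0.06887489,  0.88223509,
       -0.0586021 ]), 'joint_efforts': array([-1.31927110e+00, -6.25378633e+01, -4.82592630e+01, -1.36612798e-01,
       -3.61955222e-01, -3.96675174e-02]), 'tool_pos': array([480.31132124, 417.15794458, 139.40452175]), 'tcp_rot': array([-1.79838589e+02, -1.32821002e-01,  1.59079455e+02]), 'ft_force': array([0.44741302, 0.19045515, 0.54259551]), 'wrist_torque': array([-0.02923366, -0.00588993, -0.02449139]), 'grip_force': 0.0, 'finger_gap': 59.84354950178584}
```

View pics/a1.png

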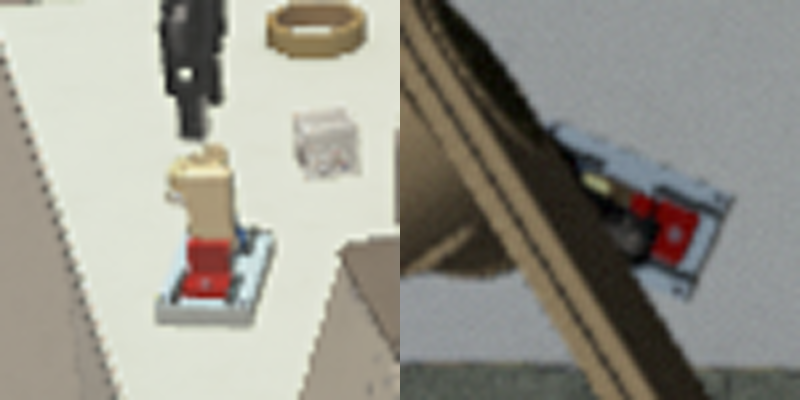

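The scene half shows the near finger tip at about (192,125), just above the blank's top at (213,150). I'll check that offset by projection.

```bash
python3 - <<'E'
import pickle
from h import *
s=pickle.load(open("s0.pkl","rb"))["scene"]
k=400/75
for n,p in dict(fing=(480.3-36*.357,417.2-36*.934,143),top=(482,417.5,100),jawred=(482-30*.357,417.5-30*.934,50)).items():
    u,v=proj(s,p);print(n,(u-195)*k,(v-140)*k)
E
```

```text
fing 189.67602947011602 138.95462843050063
top 204.07040481139907 170.2045830317802
jawred 202.38134053913063 247.76775727103373
```

In the tool's units: 75 mm / 800 = 0.0938, 68 mm / 800 = 0.085.

Emit:
pendant(offsets=[[0, 0, 0, -0.0013, 0, 0.025, 60], [0, 0, 0, -0.0013, 0, 0.05, 60], [0, 0, 0, -0.0013, 0, 0.0688, 60], [0, 0, 0, -0.0013, 0, 0.085, 60], [0, 0, 0, -0.0013, 0, 0.0938, 60], [0, 0, 0, -0.0013, 0, 0.0938, 40], [0, 0, 0, -0.0013, 0, 0.0938, 28], [0, 0, 0, -0.0013, 0, 0.0938, 28]], clamp_n=40)

```text
time: 2.2
tool_pos: [483.1, 417.6, 67.2]
tcp_rot: [179.9, 0.0, 159.1]
ft_force: [-0.6, 0.3, -0.3]
finger_gap: 27.7
grip_force: 0.0
```

```bash
python3 - <<'E'
from bench import r, eyes, hand_in
import cv2
from h import *
a=eyes.snapshot("scene")
cv2.imwrite("pics/a2.png",cv2.resize(a["pixels"][140:215,195:270],(600,600),interpolation=2));s=r.sense();print(s["tool_pos"],s["tcp_rot"],s["ft_force"])
E
```

```text
[483.0406293  417.55800054  67.04502324] [1.79941547e+02 3.53730064e-02 1.59093658e+02] [-1.13230136  0.49742377 -0.16576718]
```

View pics/a2.png

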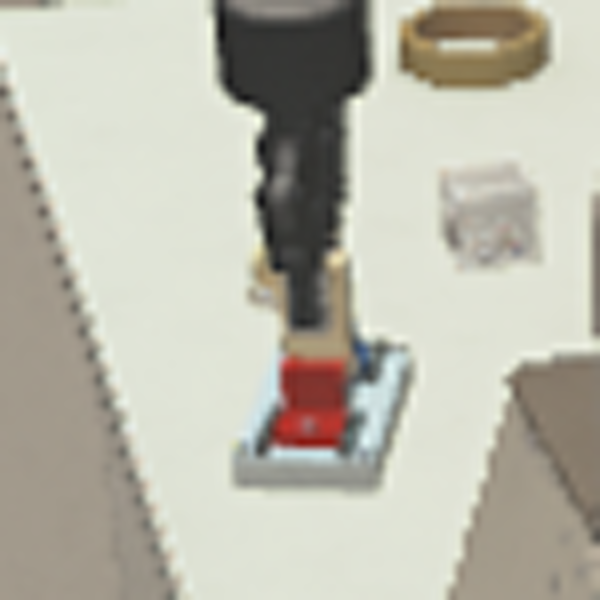

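The finger at (308,290) lies over the block, whose sides are at 283 and 352, and its tip is above the red jaw. I'll close now.

In the tool's units: 1 mm / 800 = 0.0013.

Emit:
pendant(offsets=[[0, 0, 0, 0, 0, 0.0013, 20], [0, 0, 0, 0, 0, 0.0013, 18], [0, 0, 0, 0, 0, 0.0013, 16], [0, 0, 0, 0, 0, 0.0013, 16]], clamp_n=60)

```text
time: 2.75
tool_pos: [483.5, 418.6, 66.6]
tcp_rot: [179.8, 0.1, 159.1]
ft_force: [1.5, 6.0, 3.5]
finger_gap: 19.3
grip_force: 58.4
```

```bash
python3 -c "
from bench import r, eyes, hand_in
s=r.sense();print(s['tool_pos'],s['ft_force'],s['wrist_torque'])"
```

```text
[483.5153356  418.57672317  66.61227838] [1.52196028 5.99758814 3.51577343] [ 1.01848868 -0.28069395 -0.08989311]
```

In the tool's units: 8 mm / 800 = 0.01, 6 mm / 800 = 0.0075, 8 degrees / 90 = 0.0889.

```bash
cat > st.py <<'E'
from bench import r, eyes, hand_in
s=r.sense();print(s['tool_pos'].round(1),s['tcp_rot'].round(1),s['ft_force'].round(1),s['wrist_torque'].round(2),s['finger_gap'].round(2),s['grip_force'].round(0))
E
```

Emit:
pendant(offsets=[[0.0222, 0, 0, 0, 0.0025, 0, 16], [0.0444, 0, 0, 0, 0.005, 0, 16], [0.0667, 0, 0, 0, 0.0075, 0, 16], [0.0889, 0, 0, 0, 0.01, 0, 16], [0.0889, 0, 0, 0, 0.01, 0, 16]], clamp_n=80)

```text
time: 3.38
tool_pos: [486.2, 425.1, 66.9]
tcp_rot: [-172.0, 0.1, 159.1]
ft_force: [-1.1, -1.2, 10.1]
finger_gap: 19.0
grip_force: 79.2Traceback (most recent call last):
```

```bash
python3 st.py
```

```text
  File "st.py", line 2, in <module>
    s=r.sense();print(s['tool_pos'].round(1),s['tcp_rot'].round(1),s['ft_force'].round(1),s['wrist_torque'].round(2),s['finger_gap'].round(2),s['grip_force'].round(0))
                                                                                                                     ^^^^^^^^^^^^^^^^^^^^^
AttributeError: 'float' object has no attribute 'round'
```

```bash
sed -i 's/s\[.finger_gap.*$/)/' st.py
# pose now leans 8 deg: tool axes tilted
python3 - <<'E'
import numpy as np
for a,b in((8,12),(8,15),(8,17)):
    f=lambda t:(-7*np.cos(t)+56.6*np.sin(t),56.6*np.cos(t)+7*np.sin(t))
    t0,t1=np.radians([a,b]);y,z=np.subtract(f(t1),f(t0))
    print(b-a,'dy',y*np.cos(t0)-z*np.sin(t0),'dz',-(y*np.sin(t0)+z*np.cos(t0)))
E
```

```text
4 dy 3.965268062098724 dz -0.3504205609149304
7 dy 6.949981775242094 dz -0.4311975867348592
9 dy 8.940372337111105 dz -0.39820133296640536
```

In the tool's units: 9 mm / 800 = 0.0113, 8 mm / 800 = 0.01, 9 degrees / 90 = 0.1.

Emit:
pendant(offsets=[[0.0222, 0, 0, 0, 0.0025, -0.0005, 16], [0.0444, 0, 0, 0, 0.005, -0.0005, 16], [0.0667, 0, 0, 0, 0.0075, -0.0005, 16], [0.0889, 0, 0, 0, 0.01, -0.0005, 16], [0.1, 0, 0, 0, 0.0113, -0.0005, 16], [0.1, 0, 0, 0, 0.0113, -0.0005, 16]], clamp_n=80)

```text
time: 4.12
tool_pos: [489.2, 433.0, 66.1]
tcp_rot: [-163.0, 0.1, 159.1]
ft_force: [-0.8, -1.3, 10.9]
finger_gap: 19.2
grip_force: 79.5
```

```bash
python3 st.py
```

```text
[489.2 433.   66.1] [-1.630e+02  1.000e-01  1.591e+02] [-0.8 -1.3 10.9] [-0.58  0.35 -0.08]
```

```bash
python3 - <<'E'
from bench import r, eyes, hand_in
import cv2,numpy as np
a=eyes.snapshot("scene");b=eyes.snapshot("top")
cv2.imwrite("pics/a3.png",np.hstack([cv2.resize(a["pixels"][165:215,215:265],(400,400),interpolation=2),cv2.resize(b["pixels"][205:255,165:215],(400,400),interpolation=2)]))
E
```

```text
(no output)
```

View pics/a3.png

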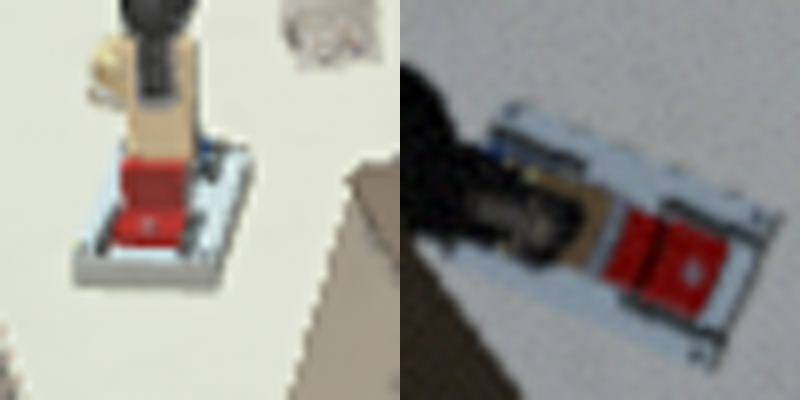

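The scene shows the blank leaning toward the blue jaw. In the top view a grey flange strip is clear of the red lip at (605,250). Next I'll lean it back upright and then over to red.

```bash
python3 - <<'E'
import numpy as np
def f(t):
    s=np.sign(t);t=abs(t);return s*(7-7*np.cos(t)+56.6*np.sin(t)),56.6*np.cos(t)+7*np.sin(t)
def tab(a,bs):
  for b in bs:
    t0,t1=np.radians([a,b]);y,z=np.subtract(f(t1),f(t0))
    print(a,b-a,'dy %.1f dz %.1f'%(y*np.cos(t0)-z*np.sin(t0),-(y*np.sin(t0)+z*np.cos(t0))))
tab(17,(14,11,8,4,0)); tab(-17,(-14,-11,-8,-4,0))
E
```

```text
17 -3 dy -3.0 dz 0.4
17 -6 dy -5.9 dz 1.0
17 -9 dy -8.8 dz 1.8
17 -13 dy -12.6 dz 3.0
17 -17 dy -16.2 dz 4.5
-17 3 dy 3.0 dz 0.4
-17 6 dy 5.9 dz 1.0
-17 9 dy 8.8 dz 1.8
-17 13 dy 12.6 dz 3.0
-17 17 dy 16.2 dz 4.5
```

In the tool's units: -16.2 mm / 800 = -0.0203, -12.6 mm / 800 = -0.0158, -17 degrees / 90 = -0.1889.

Emit:
pendant(offsets=[[-0.0333, 0, 0, 0, -0.0038, 0.0005, 16], [-0.0667, 0, 0, 0, -0.0074, 0.0013, 16], [-0.1, 0, 0, 0, -0.011, 0.0023, 16], [-0.1444, 0, 0, 0, -0.0158, 0.0038, 16], [-0.1889, 0, 0, 0, -0.0203, 0.0056, 16], [-0.1889, 0, 0, 0, -0.0203, 0.0056, 16]], clamp_n=80)

```text
time: 4.97
tool_pos: [483.6, 418.0, 66.7]
tcp_rot: [179.7, 0.1, 159.0]
ft_force: [1.3, 4.8, 4.0]
finger_gap: 19.1
grip_force: 78.8
```

```bash
python3 st.py
```

```text
[483.6 418.   66.7] [1.797e+02 1.000e-01 1.590e+02] [1.3 4.8 4. ] [ 1.07 -0.35  0.01]
```

Emit:
pendant(offsets=[[-0.0222, 0, 0, 0, -0.0025, 0, 16], [-0.0444, 0, 0, 0, -0.005, 0, 16], [-0.0667, 0, 0, 0, -0.0075, 0, 16], [-0.0889, 0, 0, 0, -0.01, 0, 16], [-0.0889, 0, 0, 0, -0.01, 0, 16]], clamp_n=80)

```text
time: 5.6
tool_pos: [481.1, 411.4, 66.7]
tcp_rot: [171.7, 0.1, 159.1]
ft_force: [2.7, 7.4, 3.2]
finger_gap: 18.9
grip_force: 78.3
```

```bash
python3 st.py
```

```text
[481.1 411.4  66.7] [1.717e+02 1.000e-01 1.591e+02] [2.7 7.4 3.2] [ 1.5  -0.59  0.03]
```

In the tool's units: -9 mm / 800 = -0.0113, -8 mm / 800 = -0.01, -9 degrees / 90 = -0.1.

Emit:
pendant(offsets=[[-0.0222, 0, 0, 0, -0.0025, -0.0005, 16], [-0.0444, 0, 0, 0, -0.005, -0.0005, 16], [-0.0667, 0, 0, 0, -0.0075, -0.0005, 16], [-0.0889, 0, 0, 0, -0.01, -0.0005, 16], [-0.1, 0, 0, 0, -0.0113, -0.0005, 16], [-0.1, 0, 0, 0, -0.0113, -0.0005, 16]], clamp_n=80)

```text
time: 6.35
tool_pos: [478.3, 403.5, 66.6]
tcp_rot: [162.7, 0.1, 159.1]
ft_force: [2.6, 8.6, 5.3]
finger_gap: 19.1
grip_force: 79.1
```

```bash
python3 st.py
python3 - <<'E'
from bench import r, eyes, hand_in
import cv2,numpy as np
a=eyes.snapshot("scene");b=eyes.snapshot("top")
cv2.imwrite("pics/a4.png",np.hstack([cv2.resize(a["pixels"][165:215,215:265],(400,400),interpolation=2),cv2.resize(b["pixels"][205:255,165:215],(400,400),interpolation=2)]))
E
```

```text
[478.3 403.5  66.6] [1.627e+02 1.000e-01 1.591e+02] [2.6 8.6 5.3] [ 1.74 -0.42 -0.05]
```

View pics/a4.png

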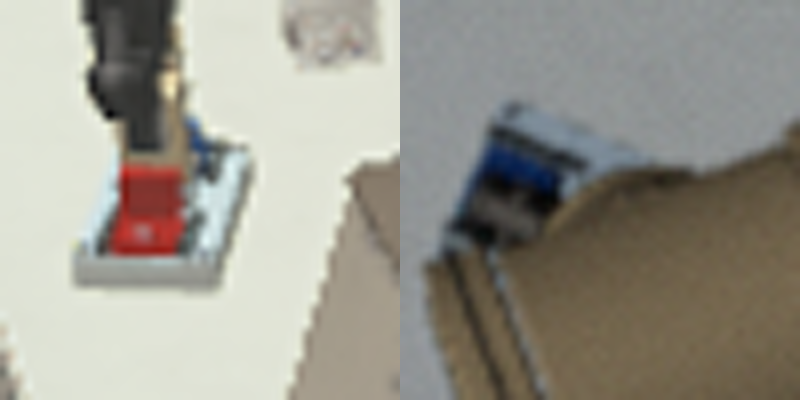

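The red jaw's edge has moved about 1 px outward, from row 248 to 257 in the 8x zoom. I'll rock back to blue once more, with a slightly larger lean.

In the tool's units: 17 mm / 800 = 0.0213, 16.5 mm / 800 = 0.0206, 17 degrees / 90 = 0.1889.

Emit:
pendant(offsets=[[0.0333, 0, 0, 0, 0.0038, 0.0005, 16], [0.0667, 0, 0, 0, 0.0074, 0.0013, 16], [0.1, 0, 0, 0, 0.011, 0.0023, 16], [0.1444, 0, 0, 0, 0.0158, 0.0038, 16], [0.1889, 0, 0, 0, 0.0206, 0.0056, 16], [0.1889, 0, 0, 0, 0.0213, 0.0056, 16]], clamp_n=80)

```text
time: 7.2
tool_pos: [484.1, 419.1, 66.6]
tcp_rot: [180.0, 0.1, 159.2]
ft_force: [-1.3, -1.2, 13.0]
finger_gap: 18.7
grip_force: 80.9
```

```bash
python3 st.py
```

```text
[484.1 419.1  66.6] [1.800e+02 1.000e-01 1.592e+02] [-1.3 -1.2 13. ] [-0.42  0.36 -0.03]
```

Emit:
pendant(offsets=[[0.0333, 0, 0, 0, 0.0038, 0, 16], [0.0667, 0, 0, 0, 0.0075, 0, 16], [0.1, 0, 0, 0, 0.0113, 0, 16], [0.1333, 0, 0, 0, 0.015, 0, 16], [0.1667, 0, 0, 0, 0.0188, 0, 16], [0.1889, 0, 0, 0, 0.0213, 0.0004, 16], [0.2, 0, 0, 0, 0.0231, 0.0008, 16], [0.2, 0, 0, 0, 0.0231, 0.0008, 16]], clamp_n=80)

```text
time: 8.2
tool_pos: [489.9, 434.4, 65.9]
tcp_rot: [-161.9, 0.1, 159.1]
ft_force: [-1.7, -4.3, 12.6]
finger_gap: 19.0
grip_force: 81.1
```

```bash
python3 st.py
```

```text
[489.9 434.4  65.9] [-1.619e+02  1.000e-01  1.591e+02] [-1.7 -4.3 12.6] [-1.33  0.59 -0.05]
```

In the tool's units: -17.8 mm / 800 = -0.0223, 5.1 mm / 800 = 0.0064, -18 degrees / 90 = -0.2.

Emit:
pendant(offsets=[[-0.0333, 0, 0, 0, -0.0038, 0.0005, 16], [-0.0667, 0, 0, 0, -0.0076, 0.0013, 16], [-0.1, 0, 0, 0, -0.0114, 0.0025, 16], [-0.1444, 0, 0, 0, -0.0163, 0.0043, 16], [-0.2, 0, 0, 0, -0.0223, 0.0064, 16], [-0.2, 0, 0, 0, -0.0223, 0.0064, 16]], clamp_n=80)

```text
time: 8.95
tool_pos: [483.5, 417.6, 66.6]
tcp_rot: [179.8, 0.1, 159.0]
ft_force: [-0.4, 1.8, 7.0]
finger_gap: 18.7
grip_force: 80.3
```

```bash
python3 st.py
```

```text
[483.5 417.6  66.6] [1.798e+02 1.000e-01 1.590e+02] [-0.4  1.8  7. ] [ 0.27  0.03 -0.07]
```

Emit:
pendant(offsets=[[0, 0, 0, 0, 0, -0.0025, 16], [0, 0, 0, 0, 0, -0.005, 16], [0, 0, 0, 0, 0, -0.0063, 16], [0, 0, 0, 0, 0, -0.0063, 16]], clamp_n=80)

```text
time: 9.45
tool_pos: [482.5, 418.1, 69.1]
tcp_rot: [-180.0, -0.0, 159.1]
ft_force: [1.2, 3.3, -4.9]
finger_gap: 18.6
grip_force: 78.6
```

```bash
python3 st.py
```

```text
[482.5 418.1  69.1] [-180.    -0.   159.1] [ 1.2  3.3 -4.9] [ 0.88 -0.38 -0.05]
```

Emit:
pendant(offsets=[[0, 0, 0, 0, 0, 0, 16], [0, 0, 0, 0, 0, 0, 16]], clamp_n=80)

```text
time: 9.7
tool_pos: [482.6, 418.0, 69.4]
tcp_rot: [-180.0, -0.0, 159.1]
ft_force: [1.8, 4.3, -3.9]
finger_gap: 18.7
grip_force: 78.5
```

```bash
python3 st.py
```

```text
[482.6 418.   69.4] [-180.    -0.   159.1] [ 1.8  4.3 -3.9] [ 0.9  -0.21 -0.07]
```

Emit:
pendant(offsets=[[0, 0, 0, 0, 0, -0.0013, 16], [0, 0, 0, 0, 0, -0.0025, 16], [0, 0, 0, 0, 0, -0.0025, 16]], clamp_n=80)

```text
time: 10.07
tool_pos: [482.9, 417.9, 72.0]
tcp_rot: [-180.0, 0.0, 159.1]
ft_force: [0.6, 2.1, -2.6]
finger_gap: 18.8
grip_force: 79.0
```

The lift force is now just the blank's weight and the flange is past the lip undersides, so it is free. I'll continue up slowly.

In the tool's units: -10 mm / 800 = -0.0125, -8 mm / 800 = -0.01.

Emit:
pendant(offsets=[[0, 0, 0, 0, 0, -0.0025, 16], [0, 0, 0, 0, 0, -0.005, 16], [0, 0, 0, 0, 0, -0.0075, 16], [0, 0, 0, 0, 0, -0.01, 16], [0, 0, 0, 0, 0, -0.0125, 16]], clamp_n=80)

```text
time: 10.7
tool_pos: [482.8, 417.8, 81.8]
tcp_rot: [-180.0, -0.0, 159.1]
ft_force: [0.4, 0.0, -2.1]
finger_gap: 19.0
grip_force: 79.0
```

Emit:
pendant(offsets=[[0, 0, 0, 0, 0, -0.0063, 16], [0, 0, 0, 0, 0, -0.0138, 16], [0, 0, 0, 0, 0, -0.0225, 16], [0, 0, 0, 0, 0, -0.0325, 16], [0, 0, 0, 0, 0, -0.0425, 16], [0, 0, 0, 0, 0, -0.0525, 16], [0, 0, 0, 0, 0, -0.0613, 16], [0, 0, 0, 0, 0, -0.0625, 16]], clamp_n=80)

```text
time: 11.7
tool_pos: [483.3, 418.3, 132.6]
tcp_rot: [179.9, 0.0, 159.1]
ft_force: [0.7, 1.1, -2.4]
finger_gap: 18.9
grip_force: 79.0
```

Emit:
pendant(offsets=[[0, 0, 0, 0, 0, 0, 16], [0, 0, 0, 0, 0, 0, 16], [0, 0, 0, 0, 0, 0, 16], [0, 0, 0, 0, 0, 0, 16]], clamp_n=80)

```text
time: 12.2
tool_pos: [482.8, 417.9, 131.5]
tcp_rot: [-180.0, -0.0, 159.1]
ft_force: [-0.3, -0.1, -2.7]
finger_gap: 18.9
grip_force: 79.0
```

```bash
python3 - <<'E'
from bench import r, eyes, hand_in
import cv2,numpy as np
a=eyes.snapshot("scene");b=eyes.snapshot("top")
cv2.imwrite("pics/a5.png",np.hstack([cv2.resize(a["pixels"][150:215,205:270],(400,400),interpolation=2),cv2.resize(b["pixels"][205:255,165:215],(400,400),interpolation=2)]))
E
```

```text
(no output)
```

View pics/a5.png

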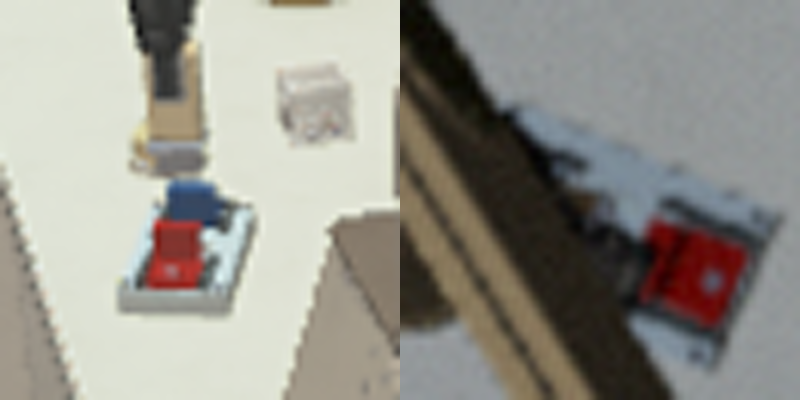

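The picture shows the blank upright in the fingers. Its grey foot at (180,165) is clear above the blue jaw at (190,200), and it has not slipped in the grip.

```bash
python3 -c "
from bench import r, eyes, hand_in
print(hand_in())"
```

```text
the job is handed in; nothing more can be done
None
```

I rocked the blank free of both jaws, lifted it straight up, and handed the job in with it held upright over the holder, its foot an estimated 25 mm above the jaw tops; no verdict was returned.

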